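# Put the washed burner parts back on the gas hob

## Task

The parts of two of the hob's burners have been washed and are piled on the small board beside the hob, in the order they came off. Take the pile apart and put both burners back together: each flame crown fully down in the burner cup of its size, and each black cap lying level in its own crown. Leave the two burners that are already complete as they are.

Things in the scene. Friction and masses are not known exactly. Their poses are not given: they have to be found in the camera images.
- small_crown: Small flame crown, top of the pile: bare aluminium burner head with dark slots round its side. Body 42 mm across (z 8 to 26 mm); under it a tapered spigot, 29 mm across at the shoulder, 21 at its foot (z 0 to 8); in its top a recess 22 mm across, 6 deep. 50 g. Origin: centre of the spigot's underside, z up; round, any turn will do. Fitted: origin 4 mm above small_burner's.
- small_cap: Small black enamelled cap, second in the pile: disc 52 mm across, 10 thick (z 5 to 15 mm); under it a tapered round boss, 17 mm across, 5 deep (z 0 to 5), hanging at first in the large crown's recess. 90 g. Origin: centre of the boss's underside, z up. Fitted: boss in the small crown's recess with 2.5 mm play all round, disc on its rim, origin 21 mm above small_crown's.
- large_crown: Large flame crown, third in the pile, standing on the large cap: like the small one. Body 60 mm across (z 8 to 26 mm); tapered spigot, 44 mm across at the shoulder, 36 at its foot (z 0 to 8); recess in the top 38 mm across, 6 deep. 110 g. Origin: centre of the spigot's underside, z up; any turn will do. Fitted: origin 4 mm above large_burner's.
- large_cap: Large black enamelled cap, bottom of the pile, standing on its boss on a 12 mm thick wooden board left or right of the hob: disc 70 mm across, 10 thick (z 5 to 15 mm); tapered boss 33 mm across, 5 deep. 160 g. Origin: centre of the boss's underside, z up. Fitted: boss in the large crown's recess with 2.5 mm play, disc on its rim, origin 21 mm above large_crown's.
- small_burner: Empty small burner cup, fixed on the black glass at one of the hob's four burner places: grey ring 58 mm across, 12 high, opening 34 mm across, 10 deep, brass jet in the middle. Origin: centre of its underside on the glass, 6 mm above the worktop, z up. The small crown's spigot goes in with 2.5 mm play all round, its body resting on the ring.
- large_burner: Empty large burner cup, fixed on the hob: grey ring 80 mm across, 12 high, opening 49 mm across, 10 deep. Origin: as for the small cup. The large crown's spigot goes in with 2.5 mm play. The four burner places form a rectangle of 230 by 260 mm with a 27 mm high brush lying in the middle; four knobs, 33 mm high, stand along the hob's edge nearest the robot.
- rapid_cap: Black cap, 98 mm across, lying loose on the hob's biggest burner, which is complete: leave alone. Origin: centre of its boss's underside, 31 mm above the worktop; its top is 46 mm above the worktop.
- done_cap: Black cap, 70 mm across, lying loose on the other complete burner: leave alone. Origin and top as for the biggest burner's cap.
Mind the look-alikes: they are no part of the job. Leave any blue look-alike of the small_cap alone.

How it is judged:
At the end, for the whole second after the job is handed in: Each crown is down in the cup of its size (centre within 4.5 mm, no more than 2 mm proud), each cap lies on its own crown (centre within 4.5 mm, no more than 2 mm proud), all upright within 0.06 rad, at rest and released; the caps of the two complete burners are within 8 mm of where they were (horizontal distance between large_crown and large_burner below 0.0045 m and z of large_crown in the frame of large_burner between 0.001 and 0.006 m and angle between each of large_crown, small_crown, large_cap, small_cap's own z axis and vertical below 0.06 rad and linear speed of each of large_crown, small_crown, large_cap, small_cap below 0.02 m/s and angular speed of each of large_crown, small_crown, large_cap, small_cap below 0.2 rad/s and horizontal distance between small_crown and small_burner below 0.0045 m and z of small_crown in the frame of small_burner between 0.001 and 0.006 m and horizontal distance between large_cap and large_crown below 0.0045 m and z of large_cap in the frame of large_crown between 0.018 and 0.023 m and horizontal distance between small_cap and small_crown below 0.0045 m and z of small_cap in the frame of small_crown between 0.018 and 0.023 m and distance of each of rapid_cap, done_cap from where it was at the start of the episode below 0.008 m); the robot touches nothing.
It fails at once if the cap of a complete burner is knocked away (moved more than 15 mm) (distance of any of rapid_cap, done_cap from where it was at the start of the episode above 0.015 m).
It also fails if it takes over 115 s, if anything falls off the work surface, if the arm or the gripper's body presses on something with over 40 N, if the wrist force passes 120 N, or if a joint passes its speed limit or range.

## Robot

A 7-joint arm with a two-finger parallel gripper is mounted at the origin on the work surface. World frame = base frame: x ahead of the robot, y to its left, z up, the work surface at z = 0. Lengths are in m, angles in rad, forces in N, time in s.
With the tool pointing down it reaches from about 0.4 to 0.85 m from the base axis. Payload 10.4 kg.
Tool frame: the origin (TCP) lies at the very end of the fingers, on their centre line; the grasp point (between the pads) lies 19 mm behind it (r.pinch_z is the distance from the TCP to the grasp point, in m); z points along the fingers, y is the line along which they close (so a half turn about z gives the same grasp; the last joint's range is limited). The gripper opens to 87 mm and grips with 3 to 60 N. Pads are 19 mm wide; open, the fingers measure 117 mm over their backs; the gripper's body (75 mm by 190 mm) begins 51 mm behind the grasp point.
Start: joints at [1.286, 0.332, -0.065, 1.46, 0.022, 1.35, -0.088], TCP at [0.162, -0.604, 0.223] pointing down, gripper open.
Joint ranges: [-2.6, 2.6], [-0.5, 2.12], [-1.47, 1.34], [0.16, 2.42], [-1.27, 4.41], [0.06, 2.06], [-2.6, 2.6]. Speed limits (rad/s): [2.22, 2.22, 2.79, 2.79, 3.14, 3.14, 3.14].

## Interface

Orientations are given as a unit quaternion [x, y, z, w].
In Python, from bench import r, camera gives the robot as it stands. The module is installed in compiled form; this text tells all that it offers.
- The arm moves only by the shell command python3 -m pendant 'ROWS' [FORCE]. ROWS is JSON, a list of rows, each an object with "dp": the shift along the tool's x, y, z as a fraction of full scale, a list of three; "rotation": the turn, a rotation vector about the tool's x, y, z as a fraction of full scale, a list of three; "jaw": the opening, from 0 (shut) to 1 (fully open). A call has 1 to 8 rows; each row is the pose to reach, as a shift and turn from the pose commanded when the call began, along the tool's axes at that moment, turning the shorter way round; what a row does not reach only later rows make up. Full scale, the value 1, is 0.15 m for a shift and 2 pi rad for a turn. A row lasts 1/8 s, in which the tool goes at most 62.5 mm and 10.7 degrees, less where a joint would pass 70% of its speed; a pose out of reach is approached as far as the arm can. A call with a number of a shift or a turn outside -1 to 1 is refused whole. A call with a gripper value outside its range is refused whole. The fingers move at their own pace and stop on an object; FORCE is the grip in N (left out, the last holds). Time passes only in rows, so rows that repeat a pose let the fingers close. It gives the time, the measured TCP pose, the force, the opening and the grip force at its end, in the units of the state.
- r.read_state(): the state, without advancing time (a new reading comes with each control period).
- camera(name): name is "scene" or "top" or "wrist"; returns a dict with "image" (400x640x3 uint8, red, green, blue), "z_map" (400x640 float32, m along the optical axis (not along the pixel's ray), 0 where there is no reading), "mtx" (3x3 intrinsics, pixels), "T" (4x4, takes a point from camera to world coordinates). Camera axes: x right, y down, z forward; pixel columns grow to the right and rows downward; lengths in m; the calibration is good to about 2 mm. The wrist camera is an equidistant fisheye: a pixel r from the principal point sees the ray r / f radians off the axis. A picture is of the moment at which its call begins.
- r.close_job(): hands the job in; it is judged then, once.
The state is a dict: "time": time; "joint_positions": joint angles; "joint_vel": joint speeds; "joint_torque": joint torques, N m; "ee_pos": TCP position; "eef_rot": TCP orientation; "ft_force": force on the tool from outside, world axes, zero at the start; "torque": the same for the moment, N m; "width": finger opening in m; "grip_force": force on a finger pad.
Only numpy, scipy, OpenCV 4.12 (cv2) and the standard library are available. Lean on these libraries where they do the work, as an engineer would, in place of code of your own. Each camera call takes 0.05 s, during which the arm holds its last target. There are 200 camera calls.

## Working session

There is one attempt and no reset: what is moved stays moved. The work goes in short steps, Python scripts to look and compute and a shell command to move; the robot and the scene stay as the last step left them, time stands still between calls to the robot, and variables do not carry over. Pictures are saved under pics/ and viewed, at most 14 in all, crops included, and the job is handed in when it is done.

```bash
mkdir -p pics
python3 - <<'E'
from bench import r,camera
import cv2,numpy as np
s=r.read_state(); print(s)
for n in("top","scene"):
    c=camera(n); cv2.imwrite(f"pics/{n}0.png",c["image"][:,:,::-1]); np.savez(f"{n}0.npz",**c)
    print(n,c["mtx"].round(1).tolist(),c["T"].round(3).tolist())
E
```

```text
{'time': 0.0, 'joint_positions': array([ 1.28639759,  0.3328916 , -0.0646943 ,  1.4609278 ,  0.02161139,
        1.34986231, -0.08850831]), 'joint_vel': array([-1.15012718e-03, -1.85737810e-03, -2.87010519e-04, -2.15391410e-03,
       -8.53805793e-05,  3.62460024e-04, -1.16552518e-03]), 'joint_torque': array([-1.40642311e-03, -6.23248744e+01,  2.36698589e-02, -3.89886475e+01,
       -6.14832784e-02,  3.98168061e-02,  1.13397164e-04]), 'ee_pos': array([ 0.16165448, -0.6033501 ,  0.22174805]), 'eef_rot': array([ 9.91444043e-01,  1.30530551e-01, -1.28073570e-04, -6.84729110e-04]), 'ft_force': array([-0.03289665, -0.68420295,  0.75094251]), 'torque': array([-0.00853522,  0.00728338, -0.02674145]), 'grip_force': 0.0, 'width': 0.08688933814599567}
top [[505.8, 0.0, 313.9], [0.0, 505.8, 199.0], [0.0, 0.0, 1.0]] [[0.029, -0.991, 0.133, 0.348], [-1.0, -0.029, -0.003, -0.071], [0.007, -0.133, -0.991, 1.435], [0.0, 0.0, 0.0, 1.0]]
scene [[511.2, 0.0, 323.9], [0.0, 511.2, 198.9], [0.0, 0.0, 1.0]] [[0.745, 0.344, -0.571, 1.502], [0.666, -0.413, 0.621, -1.094], [-0.022, -0.843, -0.537, 0.978], [0.0, 0.0, 0.0, 1.0]]
```

View pics/top0.png

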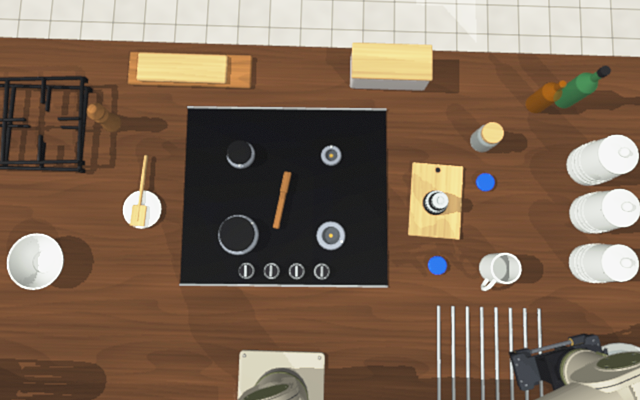

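View pics/scene0.png

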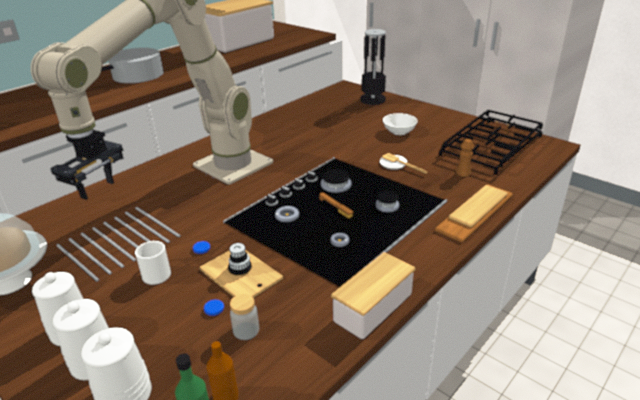

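The top view shows these candidates:
- **Pile:** (437,202) on the board, with the bare aluminium small crown on top.
- **Look-alikes:** blue discs at (485,182) and (437,265).
- **Large empty cup:** (331,236). **Small empty cup:** (331,155).
- **Complete burners:** rapid (238,234) and done (240,154).

I choose the pile and the two cups with brass jets, and check the choice in a close crop.

```bash
cat > h.py <<'E'
from bench import r,camera
import cv2,numpy as np
def pts(c):
    K=c["mtx"];z=c["z_map"].astype(float);v,u=np.mgrid[:z.shape[0],:z.shape[1]]
    x,y=(u-K[0,2])/K[0,0],(v-K[1,2])/K[1,1]
    P=np.stack([x*z,y*z,z,np.ones_like(z)],-1)@np.asarray(c["T"]).T
    return P[...,:3]
def disc(P,x,y,z0,z1,R):
    m=(np.hypot(P[...,0]-x,P[...,1]-y)<R)&(P[...,2]>z0)&(P[...,2]<z1)
    p=P[m]
    if len(p)<5: return None
    (a,b),_,_=[*cv2.minEnclosingCircle(p[:,:2].astype(np.float32)),0]
    return len(p),p.mean(0).round(4).tolist(),np.round([a,b,_],4).tolist()
E
python3 - <<'E'
from h import *
for n,uv in(("top",dict(pile=(437,202),LB=(331,236),SB=(331,155),rapid=(238,234),done=(240,154),brush=(283,200),knob=(321,271))),("scene",dict(pile=(237,250),LB=(287,214),SB=(340,240)))):
    P=pts(np.load(n+"0.npz"))
    for k,(u,v) in uv.items(): print(n,k,P[v,u].round(4))
c=np.load("top0.npz");P=pts(c)
m=P[170:250,320:480];
x,y=P[202,437,:2]
for z in((.08,.1),(.057,.07),(.045,.057),(.008,.016)): print(z,disc(P,x,y,*z,.045))
for u,v,R in((331,236,.047),(331,155,.037)):
    x,y=P[v,u,:2]; print(disc(P,x,y,.015,.023,R))
im=c["image"][:,:,::-1]
cv2.imwrite("pics/crop1.png",np.hstack([cv2.resize(im[165:245,400:480],(400,400),interpolation=2),cv2.resize(np.load("scene0.npz")["image"][225:275,212:262,::-1],(400,400),interpolation=2)]))
E
```

```text
top pile [ 0.531  -0.4078  0.0827]
top LB [ 0.4355 -0.1266  0.0089]
top SB [ 0.6683 -0.121   0.0097]
top rapid [0.4316 0.1307 0.0411]
top done [0.655  0.1351 0.0472]
top brush [0.5316 0.0113 0.0256]
top knob [ 0.3373 -0.1006  0.0333]
scene pile [ 0.5504 -0.4248  0.0927]
scene LB [ 0.4331 -0.119   0.0043]
scene SB [ 0.6661 -0.1154  0.0052]
(0.08, 0.1) (196, [0.5367, -0.4124, 0.0879], [0.5367, -0.4124, 0.0])
(0.057, 0.07) (87, [0.5339, -0.4015, 0.0628], [0.5387, -0.4124, 0.0])
(0.045, 0.057) (85, [0.537, -0.4054, 0.0523], [0.5393, -0.4135, 0.0])
(0.008, 0.016) (219, [0.5198, -0.3944, 0.0127], [0.5308, -0.4076, 0.0])
(294, [0.4388, -0.1235, 0.0188], [0.4342, -0.123, 0.0])
(159, [0.6679, -0.1186, 0.0188], [0.6668, -0.1179, 0.0])
```

View pics/crop1.png

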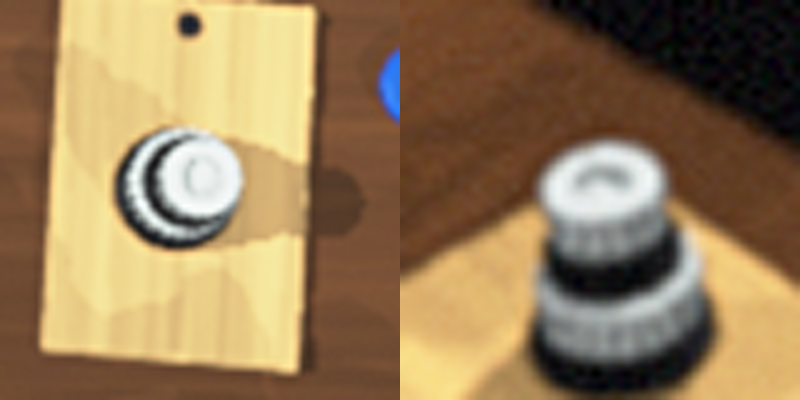

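The left crop shows the pile from above. The small crown is on top, with the black disc, slotted large crown and black large cap below it, so this is the right pile. The right crop confirms the order from the side. Next I fly over it.

```bash
python3 -m pendant '[{"dp":[0.92,-0.2,0],"rotation":[0,0,0],"jaw":1},{"dp":[0.92,-0.2,0],"rotation":[0,0,0],"jaw":1},{"dp":[0.92,-0.2,0],"rotation":[0,0,0],"jaw":1}]' 30
python3 -m pendant '[{"dp":[0.92,-0.2,0],"rotation":[0,0,0],"jaw":1},{"dp":[0.92,-0.2,0],"rotation":[0,0,0],"jaw":1},{"dp":[0.92,-0.2,0],"rotation":[0,0,0],"jaw":1}]'
python3 -m pendant '[{"dp":[0.92,-0.2,0.1],"rotation":[0,0,0.0417],"jaw":1},{"dp":[0.92,-0.2,0.1],"rotation":[0,0,0.0417],"jaw":1},{"dp":[0.92,-0.2,0.1],"rotation":[0,0,0.0417],"jaw":1},{"dp":[0.92,-0.2,0.1],"rotation":[0,0,0.0417],"jaw":1},{"dp":[0.92,-0.2,0.1],"rotation":[0,0,0.0417],"jaw":1}]'
python3 - <<'E'
from h import *
c=camera("wrist"); cv2.imwrite("pics/w1.png",c["image"][:,:,::-1]); np.savez("w1.npz",**c)
s=r.read_state();print(s["ee_pos"],s["eef_rot"],c["mtx"].round(2).tolist(),c["T"].round(3).tolist())
E
```

```text
time: 0.48
ee_pos: [0.2921, -0.5359, 0.2223]
eef_rot: [0.991, 0.134, 0.001, -0.001]
ft_force: [-0.6, -1.1, 0.2]
width: 0.0871
grip_force: 0.0
time: 0.85
ee_pos: [0.4167, -0.4712, 0.2221]
eef_rot: [0.991, 0.133, 0.001, -0.001]
ft_force: [-1.2, -0.1, 0.1]
width: 0.0868
grip_force: 0.0
time: 1.48
ee_pos: [0.5363, -0.412, 0.2077]
eef_rot: [1.0, -0.002, -0.001, 0.001]
ft_force: [-0.5, 0.2, 0.4]
width: 0.0871
grip_force: 0.0
[ 0.53628631 -0.41199572  0.20790903] [ 9.99998300e-01 -1.68438548e-03 -3.20059330e-04  6.78631094e-04] [[309.71, 0.0, 318.97], [0.0, 309.71, 199.0], [0.0, 0.0, 1.0]] [[-0.002, -0.962, -0.274, 0.612], [-1.0, 0.002, -0.001, -0.411], [0.002, 0.274, -0.962, 0.37], [0.0, 0.0, 0.0, 1.0]]
```

View pics/w1.png

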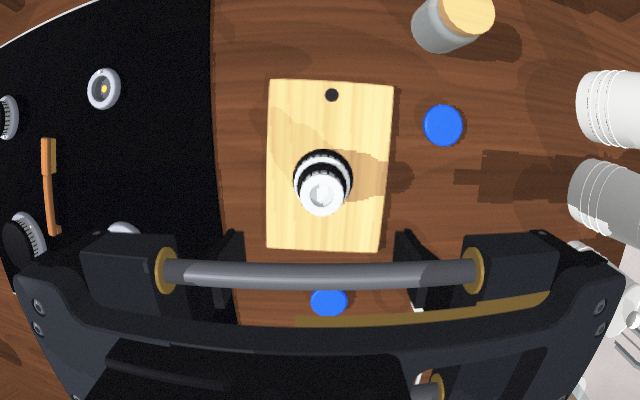

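The wrist view shows the pile centred between the fingers, with the small crown at (323,195). The blue discs at (443,125) and (328,302) are clear of it. Next I measure the crown from the wrist camera.

```bash
cat >> h.py <<'E'
def wpts(c):
    K=c["mtx"];z=c["z_map"].astype(float);v,u=np.mgrid[:z.shape[0],:z.shape[1]]
    x,y=(u-K[0,2])/K[0,0],(v-K[1,2])/K[1,1];t=np.hypot(x,y)+1e-9;k=np.tan(t)/t
    P=np.stack([x*k*z,y*k*z,z,np.ones_like(z)],-1)@np.asarray(c["T"]).T
    return P[...,:3]
def circ(P,x,y,z0,z1,R,it=4):
    "centre of a horizontal disc top: enclosing circle, robust by hull circle fit"
    m=(np.hypot(P[...,0]-x,P[...,1]-y)<R)&(P[...,2]>z0)&(P[...,2]<z1)
    p=P[m][:,:2].astype(np.float32)
    if len(p)<8: return None
    h=cv2.convexHull(p)[:,0].astype(float)
    A=np.c_[2*h,np.ones(len(h))];s=np.linalg.lstsq(A,(h**2).sum(1),rcond=None)[0]
    return len(p),s[:2].round(4).tolist(),"D",round(2*float(np.sqrt(s[2]+s[0]**2+s[1]**2)),4),"zmed",round(float(np.median(P[m][:,2])),4)
E
python3 - <<'E'
from h import *
W=wpts(np.load("w1.npz"));T=pts(np.load("top0.npz"));S=pts(np.load("scene0.npz"))
for n,P in(("wrist",W),("top",T),("scene",S)):
    print(n,"crown",circ(P,.537,-.412,.083,.1,.035))
    print(n,"scap",circ(P,.537,-.412,.058,.067,.035))
    print(n,"lcrown",circ(P,.537,-.412,.048,.057,.04))
    print(n,"SB",circ(P,.667,-.119,.0145,.024,.037)," LB",circ(P,.436,-.1235,.0145,.024,.048))
    print(n,"rapid",circ(P,.4316,.13,.042,.054,.06)," done",circ(P,.66,.135,.042,.054,.045))
E
```

```text
wrist crown (1422, [0.5359, -0.4145], 'D', 0.0422, 'zmed', 0.0891)
wrist scap (469, [0.5367, -0.4141], 'D', 0.0516, 'zmed', 0.0629)
wrist lcrown (545, [0.5383, -0.4147], 'D', 0.0602, 'zmed', 0.0533)
wrist SB (600, [0.6664, -0.1216], 'D', 0.0553, 'zmed', 0.0179)  LB (164, [0.4517, -0.1272], 'D', 0.052, 'zmed', 0.0179)
wrist rapid (962, [0.4336, 0.1329], 'D', 0.095, 'zmed', 0.046)  done (59, [0.6602, 0.1353], 'D', 0.0632, 'zmed', 0.0439)
top crown (178, [0.537, -0.4126], 'D', 0.0416, 'zmed', 0.0886)
top scap (74, [0.54, -0.4127], 'D', 0.054, 'zmed', 0.0633)
top lcrown (77, [0.5395, -0.4139], 'D', 0.0597, 'zmed', 0.0532)
top SB (176, [0.6678, -0.1184], 'D', 0.0564, 'zmed', 0.0189)  LB (322, [0.4368, -0.1207], 'D', 0.0811, 'zmed', 0.0188)
top rapid (936, [0.434, 0.1356], 'D', 0.0964, 'zmed', 0.0471)  done (452, [0.6632, 0.1405], 'D', 0.0687, 'zmed', 0.047)
scene crown (117, [0.5357, -0.4149], 'D', 0.0436, 'zmed', 0.0884)
scene scap (94, [0.5381, -0.4173], 'D', 0.052, 'zmed', 0.0623)
scene lcrown (83, [0.5389, -0.4171], 'D', 0.0592, 'zmed', 0.0524)
scene SB (105, [0.6667, -0.1225], 'D', 0.0561, 'zmed', 0.0183)  LB (157, [0.4371, -0.1266], 'D', 0.0799, 'zmed', 0.0178)
scene rapid (273, [0.4321, 0.1315], 'D', 0.0991, 'zmed', 0.0461)  done (175, [0.6612, 0.1358], 'D', 0.0688, 'zmed', 0.0461)
```

```bash
python3 -m pendant '[{"dp":[0,0.017,0.4],"rotation":[0,0,0],"jaw":1},{"dp":[0,0.017,0.7],"rotation":[0,0,0],"jaw":1},{"dp":[0,0.017,0.885],"rotation":[0,0,0],"jaw":1},{"dp":[0,0.017,0.885],"rotation":[0,0,0],"jaw":1},{"dp":[0,0.017,0.885],"rotation":[0,0,0],"jaw":1}]' 15
python3 -m pendant '[{"dp":[0,0,0],"rotation":[0,0,0],"jaw":0.6},{"dp":[0,0,0],"rotation":[0,0,0],"jaw":0.3},{"dp":[0,0,0],"rotation":[0,0,0],"jaw":0.3},{"dp":[0,0,0],"rotation":[0,0,0],"jaw":0.3},{"dp":[0,0,0],"rotation":[0,0,0],"jaw":0.3}]' 15
```

```text
time: 2.15
ee_pos: [0.5384, -0.4136, 0.0768]
eef_rot: [1.0, -0.001, 0.001, 0.001]
ft_force: [-0.3, -0.3, 1.4]
width: 0.0873
grip_force: 0.0
time: 2.78
ee_pos: [0.5384, -0.4122, 0.0748]
eef_rot: [1.0, -0.0, 0.0, 0.0]
ft_force: [-1.3, 0.5, 0.3]
width: 0.045
grip_force: 0.3
```

```bash
python3 -m pendant '[{"dp":[0,0,0],"rotation":[0,0,0],"jaw":0.2},{"dp":[0,0,0],"rotation":[0,0,0],"jaw":0.2},{"dp":[0,0,0],"rotation":[0,0,0],"jaw":0.2}]' 15
python3 -m pendant '[{"dp":[0,0,-0.2],"rotation":[0,0,0],"jaw":0.2},{"dp":[0,0,-0.8],"rotation":[0,0,0],"jaw":0.2},{"dp":[0,0,-0.8],"rotation":[0,0,0],"jaw":0.2},{"dp":[0,0,-0.8],"rotation":[0,0,0],"jaw":0.2}]'
python3 - <<'E'
from h import *
c=camera("wrist"); np.savez("w2.npz",**c);W=wpts(c);cv2.imwrite("pics/w2.png",c["image"][:,:,::-1])
s=r.read_state();e=s["ee_pos"];print(e,s["width"],s["grip_force"])
for a in range(6): print(r.read_state()["ee_pos"])
print("held",circ(W,e[0],e[1],e[2]-.003,e[2]+.022,.028))
print("scap",circ(W,.537,-.412,.058,.067,.035)); print("lcrown",circ(W,.537,-.412,.048,.057,.04))
E
```

```text
time: 3.15
ee_pos: [0.5384, -0.4122, 0.0748]
eef_rot: [1.0, -0.0, 0.0, 0.0]
ft_force: [1.0, -0.4, -0.4]
width: 0.0412
grip_force: 15.0
time: 3.65
ee_pos: [0.5395, -0.4128, 0.1977]
eef_rot: [1.0, -0.0, 0.002, 0.001]
ft_force: [0.8, -0.1, -1.3]
width: 0.0415
grip_force: 15.0
[ 0.53865167 -0.41229749  0.19542769] 0.0411978426495695 14.998926705593476
[ 0.53865167 -0.41229749  0.19542769]
[ 0.53865167 -0.41229749  0.19542769]
[ 0.53865167 -0.41229749  0.19542769]
[ 0.53865167 -0.41229749  0.19542769]
[ 0.53865167 -0.41229749  0.19542769]
[ 0.53865167 -0.41229749  0.19542769]
held (3339, [0.5397, -0.4124], 'D', 0.0468, 'zmed', 0.2113)
scap (2015, [0.5367, -0.4143], 'D', 0.0515, 'zmed', 0.0634)
lcrown (561, [0.5386, -0.4148], 'D', 0.06, 'zmed', 0.0533)
```

View pics/w2.png

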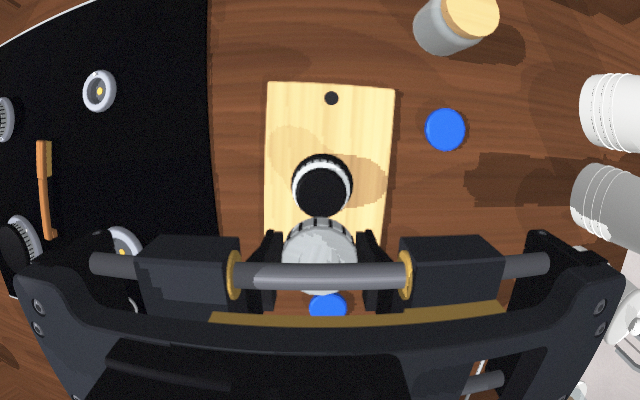

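The view shows the small crown held at (320,250) and the black small cap uncovered at (322,190). It is still centred on the large crown.

```bash
cat >> h.py <<'E'
from scipy.optimize import least_squares
def held(c,e,top,D,lo=-.002,hi=.002):
    "centre of a held disc of diameter D whose top face is at world z=top, from its +x visible rim"
    P=wpts(c);m=(np.hypot(P[...,0]-e[0],P[...,1]-e[1])<D/2+.008)&(P[...,2]>top+lo)&(P[...,2]<top+hi)
    p=P[m][:,:2]; h=cv2.convexHull(p.astype(np.float32))[:,0].astype(float)
    h=h[(h[:,0]>e[0]+D*.15)]
    s=least_squares(lambda q:np.hypot(h[:,0]-q[0],h[:,1]-q[1])-D/2,e[:2],loss="soft_l1",f_scale=.0005)
    return len(p),len(h),s.x.round(4),"off",(s.x-e[:2]).round(4),"rms",np.sqrt((s.fun**2).mean()).round(5),"z",np.median(P[m][:,2]).round(4)
def go(x,y,z):
    e=r.read_state()["ee_pos"];d=np.array([x,y,z])-e;print("dp",(d*[1,-1,-1]/.15).round(3),"from",e.round(4))
E
python3 - <<'E'
from h import *
c=np.load("w2.npz");e=r.read_state()["ee_pos"]
for t in(.2074,.2094,.2114): print(held(c,e,t,.042))
go(.6664,-.1216,.2)
E
```

```text
(885, 11, array([ 0.541 , -0.4053]), 'off', array([0.0023, 0.007 ]), 'rms', np.float64(0.00584), 'z', np.float64(0.2066))
(481, 10, array([ 0.541 , -0.4058]), 'off', array([0.0024, 0.0065]), 'rms', np.float64(0.00717), 'z', np.float64(0.2103))
(1796, 8, array([ 0.5426, -0.4065]), 'off', array([0.004 , 0.0058]), 'rms', np.float64(0.00737), 'z', np.float64(0.2122))
dp [ 0.852 -1.938 -0.03 ] from [ 0.5387 -0.4123  0.1954]
```

```bash
sed -i 's/    h=h\[(h\[:,0\]>e\[0\]+D\*.15)\]/    h=h[(h[:,0]>e[0]+D*.2)\&(abs(h[:,1]-e[1])<D*.4)]/; s/<D\/2+.008)&/<D\/2+.008)\&(abs(P[...,1]-e[1])<D*.42)\&/' h.py
python3 -m pendant '[{"dp":[0.2,-0.3,0],"rotation":[0,0,0],"jaw":0.2},{"dp":[0.4,-0.97,0],"rotation":[0,0,0],"jaw":0.2},{"dp":[0.4,-0.97,0],"rotation":[0,0,0],"jaw":0.2},{"dp":[0.4,-0.97,0],"rotation":[0,0,0],"jaw":0.2}]'
python3 -m pendant '[{"dp":[0.2,-0.5,0.2],"rotation":[0,0,0],"jaw":0.2},{"dp":[0.452,-0.968,0.4],"rotation":[0,0,0],"jaw":0.2},{"dp":[0.452,-0.968,0.5],"rotation":[0,0,0],"jaw":0.2},{"dp":[0.452,-0.968,0.5],"rotation":[0,0,0],"jaw":0.2},{"dp":[0.452,-0.968,0.5],"rotation":[0,0,0],"jaw":0.2},{"dp":[0.452,-0.968,0.5],"rotation":[0,0,0],"jaw":0.2}]'
python3 - <<'E'
from h import *
s=r.read_state();e=s["ee_pos"]
c=camera("wrist"); np.savez("w3.npz",**c);W=wpts(c);cv2.imwrite("pics/w3.png",c["image"][:,:,::-1])
print(e,r.read_state()["ee_pos"],s["eef_rot"])
print(held(c,e,e[2]+.014,.042),held(c,e,e[2]+.014,.042,-.004,.004))
print("SB",circ(W,.6664,-.1216,.0145,.024,.037)); print("done",circ(W,.6602,.135,.042,.054,.045))
E
```

```text
time: 4.2
ee_pos: [0.5994, -0.2612, 0.1931]
eef_rot: [1.0, 0.003, -0.001, -0.002]
ft_force: [1.3, 0.1, -1.0]
width: 0.0411
grip_force: 15.0
time: 4.95
ee_pos: [0.666, -0.1238, 0.1201]
eef_rot: [1.0, -0.001, 0.0, 0.001]
ft_force: [-0.2, -0.3, -0.1]
width: 0.0412
grip_force: 15.0
[ 0.66598473 -0.12376726  0.120088  ] [ 0.66610584 -0.12352586  0.12030111] [ 9.99998841e-01 -1.40362090e-03  1.54894161e-04  5.68769280e-04]
(1570, 11, array([ 0.6639, -0.1239]), 'off', array([-0.0021, -0.0001]), 'rms', np.float64(0.00022), 'z', np.float64(0.1346)) (1695, 9, array([ 0.6641, -0.1237]), 'off', array([-0.0019,  0.    ]), 'rms', np.float64(0.00019), 'z', np.float64(0.1346))
SB (1488, [0.6674, -0.1199], 'D', 0.0559, 'zmed', 0.0183)
done (2044, [0.6624, 0.1384], 'D', 0.0687, 'zmed', 0.0462)
```

View pics/w3.png

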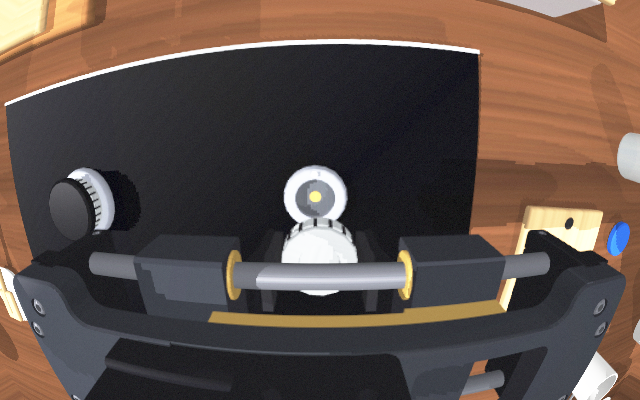

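The view shows the crown held at (320,245) in front of the empty small cup at (316,196) with its brass jet. The rim fit puts the crown 2 mm behind the TCP in x. I lower it in two stages.

```bash
python3 -m pendant '[{"dp":[0.021,-0.023,0.3],"rotation":[0,0,0],"jaw":0.2},{"dp":[0.021,-0.023,0.5],"rotation":[0,0,0],"jaw":0.2},{"dp":[0.021,-0.023,0.5],"rotation":[0,0,0],"jaw":0.2},{"dp":[0.021,-0.023,0.5],"rotation":[0,0,0],"jaw":0.2}]'
python3 - <<'E'
from h import *
s=r.read_state();e=s["ee_pos"]
c=camera("wrist"); np.savez("w4.npz",**c);W=wpts(c)
print(e,r.read_state()["ee_pos"])
print(held(c,e,e[2]+.0145,.042))
print("SB",circ(W,.667,-.12,.0145,.024,.037));
m=(np.hypot(W[...,0]-.667,W[...,1]+.12)<.037)&(abs(W[...,2]-.018)<.003);p=W[m][:,:2]
h=cv2.convexHull(p.astype(np.float32))[:,0].astype(float);h=h[h[:,0]>.672]
for D in(.056,.058):
    q=least_squares(lambda q:np.hypot(h[:,0]-q[0],h[:,1]-q[1])-D/2,[.667,-.12],loss="soft_l1",f_scale=.0005);print(D,q.x.round(4),np.std(q.fun).round(5),len(h))
E
```

```text
time: 5.5
ee_pos: [0.6703, -0.1189, 0.0467]
eef_rot: [1.0, -0.001, 0.001, 0.0]
ft_force: [-0.5, -0.1, -0.9]
width: 0.041
grip_force: 15.0
[ 0.6702962  -0.11886805  0.04667392] [ 0.6705844  -0.11870532  0.04703991]
(1567, 11, array([ 0.6677, -0.1183]), 'off', array([-0.0026,  0.0005]), 'rms', np.float64(0.00019), 'z', np.float64(0.0613))
SB (1663, [0.6696, -0.1198], 'D', 0.0532, 'zmed', 0.0182)
0.056 [ 0.6674 -0.1199] 0.00014 17
0.058 [ 0.6662 -0.1199] 0.00032 17
```

```bash
python3 -m pendant '[{"dp":[-0.003,0.01,0.08],"rotation":[0,0,0],"jaw":0.2},{"dp":[-0.003,0.01,0.12],"rotation":[0,0,0],"jaw":0.2},{"dp":[-0.003,0.01,0.16],"rotation":[0,0,0],"jaw":0.2},{"dp":[-0.003,0.01,0.16],"rotation":[0,0,0],"jaw":0.2},{"dp":[-0.003,0.01,0.16],"rotation":[0,0,0],"jaw":0.2}]'
```

```text
time: 6.18
ee_pos: [0.6689, -0.1195, 0.0206]
eef_rot: [1.0, -0.0, -0.0, -0.0]
ft_force: [-0.1, 0.2, 0.3]
width: 0.0414
grip_force: 15.0
```

```bash
python3 -m pendant '[{"dp":[0,0,0],"rotation":[0,0,0],"jaw":0.6},{"dp":[0,0,0],"rotation":[0,0,0],"jaw":0.6},{"dp":[0,0,0],"rotation":[0,0,0],"jaw":0.7},{"dp":[0,0,-0.3],"rotation":[0,0,0],"jaw":0.8},{"dp":[0,0,-0.7],"rotation":[0,0,0],"jaw":1},{"dp":[0,0,-0.9],"rotation":[0,0,0],"jaw":1},{"dp":[0,0,-0.9],"rotation":[0,0,0],"jaw":1},{"dp":[0,0,-0.9],"rotation":[0,0,0],"jaw":1}]'
python3 - <<'E'
from h import *
s=r.read_state();e=s["ee_pos"]
c=camera("wrist"); np.savez("w5.npz",**c);W=wpts(c);cv2.imwrite("pics/w5.png",c["image"][100:300,160:480,::-1])
print(e); print("crown",circ(W,.667,-.12,.0325,.042,.03));print("ring",circ(W,.667,-.12,.0145,.022,.037)); go(.5367,-.414,.16)
E
```

```text
time: 7.18
ee_pos: [0.6684, -0.1195, 0.1549]
eef_rot: [1.0, -0.0, -0.001, 0.0]
ft_force: [0.7, -0.1, -1.0]
width: 0.0861
grip_force: 0.0
[ 0.66844434 -0.11954177  0.15485323]
crown (1066, [0.6666, -0.1192], 'D', 0.0413, 'zmed', 0.0354)
ring (786, [0.6675, -0.1201], 'D', 0.0563, 'zmed', 0.0182)
dp [-0.877  1.963 -0.038] from [ 0.6682 -0.1195  0.1543]
```

View pics/w5.png

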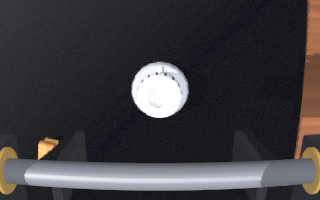

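The crown is fully seated at (160,90) in the crop, with its top at 36 mm. Next is the small cap.

```bash
python3 -m pendant '[{"dp":[-0.2,0.4,-0.1],"rotation":[0,0,0],"jaw":1},{"dp":[-0.43,0.97,-0.1],"rotation":[0,0,0],"jaw":1},{"dp":[-0.43,0.97,-0.1],"rotation":[0,0,0],"jaw":1}]'
python3 -m pendant '[{"dp":[-0.2,0.4,0],"rotation":[0,0,0],"jaw":1},{"dp":[-0.447,0.993,0.1],"rotation":[0,0,0],"jaw":1},{"dp":[-0.447,0.993,0.3],"rotation":[0,0,0],"jaw":1},{"dp":[-0.447,0.993,0.3],"rotation":[0,0,0],"jaw":1},{"dp":[-0.447,0.993,0.3],"rotation":[0,0,0],"jaw":1},{"dp":[-0.447,0.993,0.3],"rotation":[0,0,0],"jaw":1}]'
python3 - <<'E'
from h import *
c=camera("wrist"); np.savez("w6.npz",**c);W=wpts(c);q=circ(W,.537,-.414,.058,.068,.035)
print("scap",q);print("lcrown",circ(W,.537,-.414,.048,.057,.04));go(*q[1],.056)
E
```

```text
time: 7.6
ee_pos: [0.6019, -0.269, 0.1695]
eef_rot: [1.0, -0.002, -0.001, 0.0]
ft_force: [0.1, 0.1, -0.6]
width: 0.087
grip_force: 0.0
time: 8.35
ee_pos: [0.5387, -0.4125, 0.1264]
eef_rot: [1.0, 0.001, 0.001, -0.0]
ft_force: [-0.7, -1.2, 0.1]
width: 0.087
grip_force: 0.0
scap (3267, [0.5367, -0.4143], 'D', 0.0516, 'zmed', 0.0634)
lcrown (899, [0.5386, -0.4149], 'D', 0.06, 'zmed', 0.0533)
dp [-0.013  0.011  0.47 ] from [ 0.5386 -0.4127  0.1265]
```

```bash
python3 -m pendant '[{"dp":[-0.013,0.011,0.25],"rotation":[0,0,0],"jaw":1},{"dp":[-0.013,0.011,0.4],"rotation":[0,0,0],"jaw":1},{"dp":[-0.013,0.011,0.465],"rotation":[0,0,0],"jaw":0.8},{"dp":[-0.013,0.011,0.465],"rotation":[0,0,0],"jaw":0.7},{"dp":[-0.013,0.011,0.465],"rotation":[0,0,0],"jaw":0.65}]'
python3 -m pendant '[{"dp":[0,0,0],"rotation":[0,0,0],"jaw":0.5},{"dp":[0,0,0],"rotation":[0,0,0],"jaw":0.3},{"dp":[0,0,0],"rotation":[0,0,0],"jaw":0.3},{"dp":[0,0,0],"rotation":[0,0,0],"jaw":0.3}]' 20
```

```text
time: 9.02
ee_pos: [0.5362, -0.4159, 0.0575]
eef_rot: [1.0, 0.0, 0.001, 0.001]
ft_force: [-0.5, -0.2, 0.5]
width: 0.0651
grip_force: 0.0
time: 9.52
ee_pos: [0.5359, -0.4158, 0.0569]
eef_rot: [1.0, -0.0, 0.001, 0.0]
ft_force: [0.8, 0.9, 5.4]
width: 0.0504
grip_force: 20.0
```

```bash
python3 -m pendant '[{"dp":[0,0,-0.1],"rotation":[0,0,0],"jaw":0.3},{"dp":[0,0,-0.2],"rotation":[0,0,0],"jaw":0.3},{"dp":[0,0,-0.3],"rotation":[0,0,0],"jaw":0.3},{"dp":[0,0,-0.3],"rotation":[0,0,0],"jaw":0.3},{"dp":[0,0,-0.3],"rotation":[0,0,0],"jaw":0.3}]'
python3 - <<'E'
from h import *
s=r.read_state();e=s["ee_pos"]
c=camera("wrist"); np.savez("w7.npz",**c);W=wpts(c);cv2.imwrite("pics/w7.png",cv2.resize(c["image"][150:300,200:440,::-1],None,fx=2.5,fy=2.5))
print(e,s["width"],s["grip_force"])
for t in(.004,.006,.008): print(held(c,e,e[2]+t,.052,-.0015,.0015))
print("lcrown",circ(W,.537,-.414,.048,.057,.04))
E
```

```text
time: 10.15
ee_pos: [0.5352, -0.4155, 0.1008]
eef_rot: [1.0, -0.0, -0.0, -0.0]
ft_force: [-0.3, -0.2, -0.9]
width: 0.0498
grip_force: 20.0
[ 0.53516457 -0.41554749  0.10075011] 0.049819056863814784 19.9999355210457
(535, 13, array([ 0.5359, -0.4151]), 'off', array([0.0008, 0.0004]), 'rms', np.float64(0.00018), 'z', np.float64(0.1057))
(3634, 15, array([ 0.5357, -0.4148]), 'off', array([0.0005, 0.0008]), 'rms', np.float64(0.00023), 'z', np.float64(0.1071))
(1697, 12, array([ 0.5337, -0.4153]), 'off', array([-0.0014,  0.0002]), 'rms', np.float64(0.00047), 'z', np.float64(0.1076))
lcrown (1835, [0.5386, -0.4148], 'D', 0.0604, 'zmed', 0.0533)
```

View pics/w7.png

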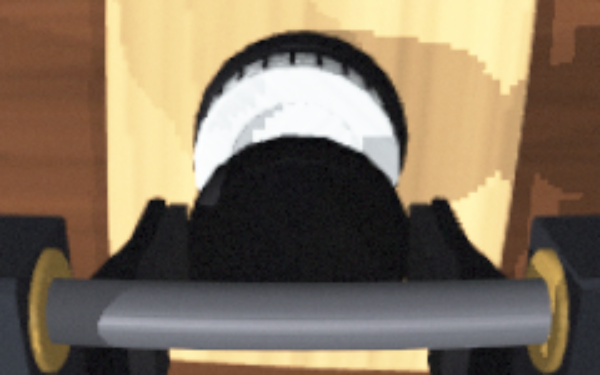

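The cap is held at (300,210) in the crop and the large crown is still in place. I check that the cap is level and work out the transfer.

```bash
cat >> h.py <<'E'
def plane(c,x,y,zc,R,dz=.005):
    W=wpts(c);m=(np.hypot(W[...,0]-x,W[...,1]-y)<R)&(abs(W[...,2]-zc)<dz)&(W[...,0]>x)
    p=W[m];A=np.c_[p[:,:2]-[x,y],np.ones(len(p))];q=np.linalg.lstsq(A,p[:,2],rcond=None)[0];return "slope",q[:2].round(3),"z",q[2].round(4),len(p)
E
python3 - <<'E'
from h import *
c=np.load("w7.npz");print(plane(c,.5357,-.415,.107,.021)); go(.6665,-.12,.1)
E
```

```text
('slope', array([-0.002, -0.   ]), 'z', np.float64(0.1073), 2111)
dp [ 0.876 -1.97   0.003] from [ 0.535  -0.4154  0.1004]
```

```bash
python3 -m pendant '[{"dp":[0.2,-0.3,-0.3],"rotation":[0,0,0],"jaw":0.3},{"dp":[0.43,-0.7,-0.3],"rotation":[0,0,0],"jaw":0.3},{"dp":[0.43,-0.97,-0.3],"rotation":[0,0,0],"jaw":0.3},{"dp":[0.43,-0.97,-0.3],"rotation":[0,0,0],"jaw":0.3}]'
python3 -m pendant '[{"dp":[0.2,-0.3,0],"rotation":[0,0,0],"jaw":0.3},{"dp":[0.44,-0.7,0.1],"rotation":[0,0,0],"jaw":0.3},{"dp":[0.44,-0.995,0.4],"rotation":[0,0,0],"jaw":0.3},{"dp":[0.44,-0.995,0.45],"rotation":[0,0,0],"jaw":0.3},{"dp":[0.44,-0.995,0.45],"rotation":[0,0,0],"jaw":0.3},{"dp":[0.44,-0.995,0.45],"rotation":[0,0,0],"jaw":0.3}]'
python3 - <<'E'
from h import *
s=r.read_state();e=s["ee_pos"]
c=camera("wrist"); np.savez("w8.npz",**c);W=wpts(c)
print(held(c,e,e[2]+.0065,.052)); print("crown",circ(W,.667,-.12,.033,.041,.03)); print(plane(c,e[0],e[1],e[2]+.0068,.021))
E
```

```text
time: 10.7
ee_pos: [0.6015, -0.2637, 0.1457]
eef_rot: [1.0, 0.004, 0.0, -0.001]
ft_force: [0.2, -1.2, -1.3]
width: 0.0502
grip_force: 20.0
time: 11.45
ee_pos: [0.6662, -0.1236, 0.0795]
eef_rot: [1.0, -0.002, 0.001, 0.001]
ft_force: [0.2, 0.1, -0.7]
width: 0.05
grip_force: 20.0
(3809, 14, array([ 0.6668, -0.1232]), 'off', array([0.0006, 0.0004]), 'rms', np.float64(0.00018), 'z', np.float64(0.0859))
crown (449, [0.6677, -0.1192], 'D', 0.0396, 'zmed', 0.0352)
('slope', array([-0.,  0.]), 'z', np.float64(0.086), 2120)
```

```bash
python3 -m pendant '[{"dp":[0,-0.025,0.1],"rotation":[0,0,0],"jaw":0.3},{"dp":[0,-0.025,0.18],"rotation":[0,0,0],"jaw":0.3},{"dp":[0,-0.025,0.18],"rotation":[0,0,0],"jaw":0.3},{"dp":[0,-0.025,0.18],"rotation":[0,0,0],"jaw":0.3}]'
python3 - <<'E'
from h import *
s=r.read_state();e=s["ee_pos"]
c=camera("wrist"); np.savez("w9.npz",**c)
print(e,held(c,e,e[2]+.0065,.052)); W=wpts(c)
m=(np.hypot(W[...,0]-.667,W[...,1]+.12)<.037)&(abs(W[...,2]-.018)<.003);p=W[m][:,:2]
h=cv2.convexHull(p.astype(np.float32))[:,0].astype(float);h=h[h[:,0]>.672]
q=least_squares(lambda q:np.hypot(h[:,0]-q[0],h[:,1]-q[1])-.028,[.667,-.12],loss="soft_l1",f_scale=.0005);print("ring",q.x.round(4),len(h))
E
```

```text
time: 12.0
ee_pos: [0.666, -0.1173, 0.0516]
eef_rot: [1.0, -0.0, 0.0, 0.0]
ft_force: [-0.4, 0.7, -0.6]
width: 0.0499
grip_force: 20.0
[ 0.66602228 -0.11726127  0.05157979] (3784, 11, array([ 0.6665, -0.1167]), 'off', array([0.0005, 0.0005]), 'rms', np.float64(0.00015), 'z', np.float64(0.058))
ring [ 0.6673 -0.1197] 21
```

```bash
python3 -m pendant '[{"dp":[0,0.015,0.02],"rotation":[0,0,0],"jaw":0.3},{"dp":[0,0.015,0.02],"rotation":[0,0,0],"jaw":0.3},{"dp":[0,0.015,0.02],"rotation":[0,0,0],"jaw":0.3},{"dp":[0,0.015,0.02],"rotation":[0,0,0],"jaw":0.3}]'
python3 - <<'E'
from h import *
s=r.read_state();e=s["ee_pos"]
c=camera("wrist"); print(e,held(c,e,e[2]+.0065,.052))
E
```

```text
time: 12.55
ee_pos: [0.666, -0.1194, 0.0487]
eef_rot: [1.0, -0.0, 0.0, 0.0]
ft_force: [-0.2, -0.0, -1.1]
width: 0.0501
grip_force: 20.0
[ 0.66601166 -0.11939773  0.04867801] (3784, 16, array([ 0.6665, -0.1188]), 'off', array([0.0005, 0.0006]), 'rms', np.float64(0.00025), 'z', np.float64(0.055))
```

Aligned to within 0.5 mm. I lower it and release.

```bash
python3 -m pendant '[{"dp":[0,0.003,0.03],"rotation":[0,0,0],"jaw":0.3},{"dp":[0,0.003,0.045],"rotation":[0,0,0],"jaw":0.3},{"dp":[0,0.003,0.06],"rotation":[0,0,0],"jaw":0.3},{"dp":[0,0.003,0.06],"rotation":[0,0,0],"jaw":0.3},{"dp":[0,0.003,0.06],"rotation":[0,0,0],"jaw":0.3}]'
python3 -m pendant '[{"dp":[0,0,0],"rotation":[0,0,0],"jaw":0.65},{"dp":[0,0,0],"rotation":[0,0,0],"jaw":0.75},{"dp":[0,0,0],"rotation":[0,0,0],"jaw":0.8},{"dp":[0,0,-0.3],"rotation":[0,0,0],"jaw":0.9},{"dp":[0,0,-0.7],"rotation":[0,0,0],"jaw":1},{"dp":[0,0,-0.85],"rotation":[0,0,0],"jaw":1},{"dp":[0,0,-0.85],"rotation":[0,0,0],"jaw":1},{"dp":[0,0,-0.85],"rotation":[0,0,0],"jaw":1}]'
python3 - <<'E'
from h import *
c=camera("wrist");np.savez("w10.npz",**c);W=wpts(c);print("cap",circ(W,.667,-.12,.042,.051,.035),plane(c,.6666,-.1193,.046,.022));print("ring",circ(W,.667,-.12,.0145,.022,.037)); go(.5386,-.4149,.16)
E
```

```text
time: 13.22
ee_pos: [0.666, -0.1199, 0.0396]
eef_rot: [1.0, -0.0, 0.0, 0.0]
ft_force: [0.3, -0.6, -0.5]
width: 0.0501
grip_force: 20.0
time: 14.22
ee_pos: [0.6653, -0.1198, 0.1656]
eef_rot: [1.0, -0.0, -0.001, -0.0]
ft_force: [0.2, -0.2, 0.2]
width: 0.0872
grip_force: 0.0
cap (2200, [0.6665, -0.1197], 'D', 0.0513, 'zmed', 0.0453) ('slope', array([-0.005,  0.008]), 'z', np.float64(0.0455), 832)
ring (353, [0.6677, -0.1202], 'D', 0.0555, 'zmed', 0.0179)
dp [-0.843  1.967  0.035] from [ 0.6651 -0.1198  0.1652]
```

The small cap is seated and level. Next is the large crown.

```bash
python3 -m pendant '[{"dp":[-0.2,0.4,0],"rotation":[0,0,0],"jaw":1},{"dp":[-0.42,0.97,0],"rotation":[0,0,0],"jaw":1},{"dp":[-0.42,0.97,0],"rotation":[0,0,0],"jaw":1},{"dp":[-0.42,0.97,0],"rotation":[0,0,0],"jaw":1}]'
python3 -m pendant '[{"dp":[-0.2,0.4,0],"rotation":[0,0,0],"jaw":1},{"dp":[-0.423,0.997,0.2],"rotation":[0,0,0],"jaw":1},{"dp":[-0.423,0.997,0.5],"rotation":[0,0,0],"jaw":1},{"dp":[-0.423,0.997,0.5],"rotation":[0,0,0],"jaw":1},{"dp":[-0.423,0.997,0.5],"rotation":[0,0,0],"jaw":1},{"dp":[-0.423,0.997,0.5],"rotation":[0,0,0],"jaw":1}]'
python3 - <<'E'
from h import *
c=camera("wrist");np.savez("w11.npz",**c);W=wpts(c);q=circ(W,.5386,-.4149,.048,.058,.04);print("lcrown",q,"lcap",circ(W,.5386,-.4149,.024,.03,.045));go(*q[1],.039)
E
```

```text
time: 14.78
ee_pos: [0.6005, -0.2694, 0.1654]
eef_rot: [1.0, -0.003, -0.001, 0.0]
ft_force: [0.2, 0.8, -0.1]
width: 0.0871
grip_force: 0.0
time: 15.52
ee_pos: [0.5415, -0.4131, 0.0934]
eef_rot: [1.0, 0.001, 0.001, 0.0]
ft_force: [-0.5, 0.8, 0.7]
width: 0.087
grip_force: 0.0
lcrown (3631, [0.5389, -0.4148], 'D', 0.06, 'zmed', 0.0532) lcap (863, [0.5379, -0.4161], 'D', 0.069, 'zmed', 0.0269)
dp [-0.016  0.009  0.364] from [ 0.5414 -0.4134  0.0936]
```

```bash
python3 -m pendant '[{"dp":[-0.016,0.009,0.15],"rotation":[0,0,0],"jaw":1},{"dp":[-0.016,0.009,0.3],"rotation":[0,0,0],"jaw":1},{"dp":[-0.016,0.009,0.36],"rotation":[0,0,0],"jaw":1},{"dp":[-0.016,0.009,0.36],"rotation":[0,0,0],"jaw":0.8},{"dp":[-0.016,0.009,0.36],"rotation":[0,0,0],"jaw":0.75}]'
python3 -m pendant '[{"dp":[0,0,0],"rotation":[0,0,0],"jaw":0.6},{"dp":[0,0,0],"rotation":[0,0,0],"jaw":0.4},{"dp":[0,0,0],"rotation":[0,0,0],"jaw":0.4},{"dp":[0,0,0],"rotation":[0,0,0],"jaw":0.4}]' 20
python3 -m pendant '[{"dp":[0,0,-0.1],"rotation":[0,0,0],"jaw":0.4},{"dp":[0,0,-0.4],"rotation":[0,0,0],"jaw":0.4},{"dp":[0,0,-0.7],"rotation":[0,0,0],"jaw":0.4},{"dp":[0,0,-0.8],"rotation":[0,0,0],"jaw":0.4},{"dp":[0,0,-0.8],"rotation":[0,0,0],"jaw":0.4},{"dp":[0,0,-0.8],"rotation":[0,0,0],"jaw":0.4}]'
python3 - <<'E'
from h import *
s=r.read_state();e=s["ee_pos"]
c=camera("wrist");np.savez("w12.npz",**c);W=wpts(c)
print(e,held(c,e,e[2]+.0145,.06),"lcap",circ(W,.5386,-.4149,.023,.031,.045));go(.4371,-.1245,.14)
print("LB",circ(W,.4371,-.1245,.0145,.024,.048))
E
```

```text
time: 16.2
ee_pos: [0.5378, -0.4165, 0.0394]
eef_rot: [1.0, 0.0, 0.001, 0.001]
ft_force: [0.2, 1.4, -0.2]
width: 0.0745
grip_force: 0.0
time: 16.7
ee_pos: [0.5375, -0.4164, 0.0389]
eef_rot: [1.0, -0.0, 0.0, 0.0]
ft_force: [-0.6, 0.3, 5.9]
width: 0.0593
grip_force: 20.0
time: 17.45
ee_pos: [0.5362, -0.4158, 0.1561]
eef_rot: [1.0, -0.0, -0.001, -0.001]
ft_force: [0.3, 0.6, -1.5]
width: 0.0594
grip_force: 20.0
[ 0.53620826 -0.41575788  0.15611563] (3336, 12, array([ 0.5371, -0.4154]), 'off', array([0.0009, 0.0003]), 'rms', np.float64(0.00016), 'z', np.float64(0.1705)) lcap (2598, [0.5376, -0.416], 'D', 0.0695, 'zmed', 0.0274)
dp [-0.661 -1.941  0.106] from [ 0.5362 -0.4157  0.156 ]
LB None
```

```bash
python3 -m pendant '[{"dp":[-0.15,-0.4,0],"rotation":[0,0,0],"jaw":0.4},{"dp":[-0.33,-0.97,0],"rotation":[0,0,0],"jaw":0.4},{"dp":[-0.33,-0.97,0],"rotation":[0,0,0],"jaw":0.4},{"dp":[-0.33,-0.97,0],"rotation":[0,0,0],"jaw":0.4}]'
python3 -m pendant '[{"dp":[-0.15,-0.4,0.05],"rotation":[0,0,0],"jaw":0.4},{"dp":[-0.33,-0.97,0.2],"rotation":[0,0,0],"jaw":0.4},{"dp":[-0.33,-0.97,0.2],"rotation":[0,0,0],"jaw":0.4},{"dp":[-0.33,-0.97,0.2],"rotation":[0,0,0],"jaw":0.4},{"dp":[-0.33,-0.97,0.2],"rotation":[0,0,0],"jaw":0.4},{"dp":[-0.33,-0.97,0.2],"rotation":[0,0,0],"jaw":0.4}]'
cat >> h.py <<'E'
def ring(c,x,y,D,z=.018,cut=.3):
    W=wpts(c);m=(np.hypot(W[...,0]-x,W[...,1]-y)<D/2+.007)&(abs(W[...,2]-z)<.003);p=W[m][:,:2]
    h=cv2.convexHull(p.astype(np.float32))[:,0].astype(float);h=h[h[:,0]>x+D*cut*.5]
    q=least_squares(lambda q:np.hypot(h[:,0]-q[0],h[:,1]-q[1])-D/2,[x,y],loss="soft_l1",f_scale=.0005);return q.x.round(4),np.std(q.fun).round(5),len(h)
E
python3 - <<'E'
from h import *
s=r.read_state();e=s["ee_pos"]
c=camera("wrist");np.savez("w13.npz",**c);W=wpts(c);cv2.imwrite("pics/w13.png",c["image"][:,:,::-1])
print(e,held(c,e,e[2]+.0145,.06));print("LB",circ(W,.4371,-.1245,.0145,.024,.048),ring(c,.4371,-.1245,.078),ring(c,.4371,-.1245,.08))
E
```

```text
time: 18.0
ee_pos: [0.487, -0.2683, 0.1573]
eef_rot: [1.0, 0.002, -0.001, -0.0]
ft_force: [0.4, -1.0, -1.7]
width: 0.0593
grip_force: 20.0
time: 18.75
ee_pos: [0.4384, -0.1265, 0.128]
eef_rot: [1.0, -0.001, 0.0, -0.0]
ft_force: [0.2, -0.4, -0.5]
width: 0.0598
grip_force: 20.0
[ 0.43843405 -0.12650367  0.12803586] (3367, 13, array([ 0.4392, -0.1263]), 'off', array([0.0008, 0.0002]), 'rms', np.float64(0.00025), 'z', np.float64(0.1426))
LB (1907, [0.4376, -0.1243], 'D', 0.0777, 'zmed', 0.0183) (array([ 0.4373, -0.1244]), np.float64(0.00012), 18) (array([ 0.4362, -0.1245]), np.float64(0.00029), 18)
```

View pics/w13.png

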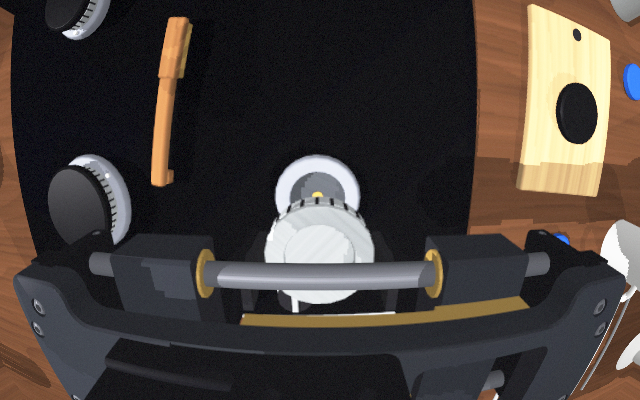

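The view shows the large crown held at (318,250) over the large cup at (318,195). The large cap is alone on the board at (577,113).

```bash
python3 -m pendant '[{"dp":[-0.013,-0.008,0.3],"rotation":[0,0,0],"jaw":0.4},{"dp":[-0.013,-0.008,0.55],"rotation":[0,0,0],"jaw":0.4},{"dp":[-0.013,-0.008,0.55],"rotation":[0,0,0],"jaw":0.4},{"dp":[-0.013,-0.008,0.55],"rotation":[0,0,0],"jaw":0.4},{"dp":[-0.013,-0.008,0.55],"rotation":[0,0,0],"jaw":0.4}]'
python3 - <<'E'
from h import *
s=r.read_state();e=s["ee_pos"]
c=camera("wrist");np.savez("w14.npz",**c)
print(e,held(c,e,e[2]+.0145,.06));print(ring(c,.4371,-.1245,.078),ring(c,.4371,-.1245,.08))
E
```

```text
time: 19.42
ee_pos: [0.4374, -0.1245, 0.0472]
eef_rot: [1.0, -0.0, 0.001, 0.0]
ft_force: [1.1, -0.0, -0.7]
width: 0.0596
grip_force: 20.0
[ 0.43739117 -0.12450436  0.04716156] (3368, 16, array([ 0.4381, -0.1242]), 'off', array([0.0007, 0.0003]), 'rms', np.float64(0.00016), 'z', np.float64(0.0618))
(array([ 0.4372, -0.1245]), np.float64(0.00019), 21) (array([ 0.436 , -0.1244]), np.float64(0.00032), 20)
```

```bash
python3 -m pendant '[{"dp":[-0.008,0,0.06],"rotation":[0,0,0],"jaw":0.4},{"dp":[-0.008,0,0.11],"rotation":[0,0,0],"jaw":0.4},{"dp":[-0.008,0,0.162],"rotation":[0,0,0],"jaw":0.4},{"dp":[-0.008,0,0.162],"rotation":[0,0,0],"jaw":0.4},{"dp":[-0.008,0,0.162],"rotation":[0,0,0],"jaw":0.4}]'
python3 -m pendant '[{"dp":[0,0,0],"rotation":[0,0,0],"jaw":0.75},{"dp":[0,0,0],"rotation":[0,0,0],"jaw":0.8},{"dp":[0,0,0],"rotation":[0,0,0],"jaw":0.85},{"dp":[0,0,-0.3],"rotation":[0,0,0],"jaw":0.9},{"dp":[0,0,-0.7],"rotation":[0,0,0],"jaw":1},{"dp":[0,0,-0.85],"rotation":[0,0,0],"jaw":1},{"dp":[0,0,-0.85],"rotation":[0,0,0],"jaw":1},{"dp":[0,0,-0.85],"rotation":[0,0,0],"jaw":1}]'
python3 - <<'E'
from h import *
c=camera("wrist");np.savez("w15.npz",**c);W=wpts(c);print("crown",circ(W,.4373,-.1245,.0325,.041,.04));print("ring",circ(W,.4373,-.1245,.0145,.022,.048)); go(.5377,-.416,.14)
E
```

```text
time: 20.1
ee_pos: [0.4348, -0.124, 0.021]
eef_rot: [1.0, -0.0, -0.0, -0.0]
ft_force: [-0.2, -0.3, -0.9]
width: 0.0595
grip_force: 20.0
time: 21.1
ee_pos: [0.4344, -0.1239, 0.1478]
eef_rot: [1.0, -0.0, -0.001, -0.0]
ft_force: [-0.2, 0.6, -0.2]
width: 0.0869
grip_force: 0.0
crown (1860, [0.4359, -0.1235], 'D', 0.0594, 'zmed', 0.0351)
ring (1522, [0.4377, -0.1245], 'D', 0.0779, 'zmed', 0.0182)
dp [0.69  1.948 0.05 ] from [ 0.4342 -0.1238  0.1475]
```

The large crown is down in its cup. Last is the large cap.

```bash
python3 -m pendant '[{"dp":[0.15,0.4,0],"rotation":[0,0,0],"jaw":1},{"dp":[0.345,0.97,0],"rotation":[0,0,0],"jaw":1},{"dp":[0.345,0.97,0],"rotation":[0,0,0],"jaw":1},{"dp":[0.345,0.97,0],"rotation":[0,0,0],"jaw":1}]'
python3 -m pendant '[{"dp":[0.15,0.4,0.05],"rotation":[0,0,0],"jaw":1},{"dp":[0.345,0.978,0.3],"rotation":[0,0,0],"jaw":1},{"dp":[0.345,0.978,0.5],"rotation":[0,0,0],"jaw":1},{"dp":[0.345,0.978,0.5],"rotation":[0,0,0],"jaw":1},{"dp":[0.345,0.978,0.5],"rotation":[0,0,0],"jaw":1},{"dp":[0.345,0.978,0.5],"rotation":[0,0,0],"jaw":1}]'
python3 - <<'E'
from h import *
c=camera("wrist");np.savez("w16.npz",**c);W=wpts(c);q=circ(W,.5377,-.416,.023,.031,.045);print("lcap",q);go(*q[1],.0195)
E
```

```text
time: 21.65
ee_pos: [0.4859, -0.2713, 0.1467]
eef_rot: [1.0, -0.002, -0.001, -0.001]
ft_force: [-0.2, 0.4, -1.2]
width: 0.0869
grip_force: 0.0
time: 22.4
ee_pos: [0.5396, -0.415, 0.0759]
eef_rot: [1.0, 0.001, 0.001, 0.001]
ft_force: [-0.8, 0.1, 0.4]
width: 0.087
grip_force: 0.0
lcap (6535, [0.5375, -0.416], 'D', 0.0696, 'zmed', 0.0274)
dp [-0.013  0.005  0.376] from [ 0.5395 -0.4153  0.0759]
```

```bash
python3 -m pendant '[{"dp":[-0.011,0.001,0.15],"rotation":[0,0,0],"jaw":1},{"dp":[-0.011,0.001,0.3],"rotation":[0,0,0],"jaw":1},{"dp":[-0.011,0.001,0.37],"rotation":[0,0,0],"jaw":1},{"dp":[-0.011,0.001,0.37],"rotation":[0,0,0],"jaw":1},{"dp":[-0.011,0.001,0.37],"rotation":[0,0,0],"jaw":0.9}]'
python3 -m pendant '[{"dp":[0,0,0],"rotation":[0,0,0],"jaw":0.7},{"dp":[0,0,0],"rotation":[0,0,0],"jaw":0.5},{"dp":[0,0,0],"rotation":[0,0,0],"jaw":0.5},{"dp":[0,0,0],"rotation":[0,0,0],"jaw":0.5},{"dp":[0,0,0],"rotation":[0,0,0],"jaw":0.5}]' 25
python3 -m pendant '[{"dp":[0,0,-0.1],"rotation":[0,0,0],"jaw":0.5},{"dp":[0,0,-0.4],"rotation":[0,0,0],"jaw":0.5},{"dp":[0,0,-0.7],"rotation":[0,0,0],"jaw":0.5},{"dp":[0,0,-0.75],"rotation":[0,0,0],"jaw":0.5},{"dp":[0,0,-0.75],"rotation":[0,0,0],"jaw":0.5},{"dp":[0,0,-0.75],"rotation":[0,0,0],"jaw":0.5}]'
python3 - <<'E'
from h import *
s=r.read_state();e=s["ee_pos"]
c=camera("wrist");np.savez("w17.npz",**c)
print(e,s["width"],held(c,e,e[2]+.0075,.07),plane(c,e[0],e[1],e[2]+.0075,.028));go(.4359,-.1235,.1)
E
```

```text
time: 23.08
ee_pos: [0.5374, -0.4167, 0.0196]
eef_rot: [1.0, -0.0, 0.001, 0.001]
ft_force: [-0.0, 0.1, 0.6]
width: 0.0827
grip_force: 0.0
time: 23.7
ee_pos: [0.5371, -0.4166, 0.019]
eef_rot: [1.0, -0.0, 0.0, 0.0]
ft_force: [-1.1, 2.1, 5.0]
width: 0.0682
grip_force: 25.0
time: 24.45
ee_pos: [0.5359, -0.4158, 0.1289]
eef_rot: [1.0, -0.0, -0.001, -0.001]
ft_force: [0.4, -0.8, -1.6]
width: 0.0677
grip_force: 25.0
[ 0.53586828 -0.41583105  0.12891445] 0.06770418283842859 (7174, 16, array([ 0.5362, -0.4153]), 'off', array([0.0004, 0.0005]), 'rms', np.float64(0.00015), 'z', np.float64(0.1373)) ('slope', array([-0.003,  0.001]), 'z', np.float64(0.1374), 3871)
dp [-0.667 -1.949  0.193] from [ 0.5359 -0.4159  0.1289]
```

```bash
python3 -m pendant '[{"dp":[-0.15,-0.4,0],"rotation":[0,0,0],"jaw":0.5},{"dp":[-0.33,-0.97,0],"rotation":[0,0,0],"jaw":0.5},{"dp":[-0.33,-0.97,0],"rotation":[0,0,0],"jaw":0.5},{"dp":[-0.33,-0.97,0],"rotation":[0,0,0],"jaw":0.5}]'
python3 -m pendant '[{"dp":[-0.15,-0.4,0.05],"rotation":[0,0,0],"jaw":0.5},{"dp":[-0.34,-0.98,0.2],"rotation":[0,0,0],"jaw":0.5},{"dp":[-0.34,-0.98,0.5],"rotation":[0,0,0],"jaw":0.5},{"dp":[-0.34,-0.98,0.5],"rotation":[0,0,0],"jaw":0.5},{"dp":[-0.34,-0.98,0.5],"rotation":[0,0,0],"jaw":0.5},{"dp":[-0.34,-0.98,0.5],"rotation":[0,0,0],"jaw":0.5}]'
python3 - <<'E'
from h import *
s=r.read_state();e=s["ee_pos"]
c=camera("wrist");np.savez("w18.npz",**c)
print(e,held(c,e,e[2]+.0085,.07),ring(c,.4371,-.1245,.078),ring(c,.4359,-.1235,.06,.0355,.6))
E
```

```text
time: 25.0
ee_pos: [0.4868, -0.2685, 0.1302]
eef_rot: [1.0, 0.001, -0.001, -0.0]
ft_force: [1.0, -0.7, -1.8]
width: 0.0684
grip_force: 25.0
time: 25.75
ee_pos: [0.4375, -0.1253, 0.0567]
eef_rot: [1.0, -0.001, 0.001, 0.0]
ft_force: [0.6, -0.4, -2.1]
width: 0.068
grip_force: 25.0Traceback (most recent call last):
  File "<stdin>", line 4, in <module>
  File "h.py", line 42, in ring
    h=cv2.convexHull(p.astype(np.float32))[:,0].astype(float);h=h[h[:,0]>x+D*cut*.5]
      ~~~~~~~~~~~~~~~~~~~~~~~~~~~~~~~~~~~~^^^^^
TypeError: 'NoneType' object is not subscriptable
```

Run:
```python
from h import *
s=r.read_state();e=s["ee_pos"]
c=camera("wrist");np.savez("w18.npz",**c)
print(e,held(c,e,e[2]+.0085,.07))
```

```text
[ 0.43736135 -0.12511405  0.05662264] (7283, 17, array([ 0.4374, -0.1248]), 'off', array([0.0001, 0.0003]), 'rms', np.float64(0.00017), 'z', np.float64(0.0652))
```

```bash
python3 -m pendant '[{"dp":[-0.009,-0.006,0.05],"rotation":[0,0,0],"jaw":0.5},{"dp":[-0.009,-0.006,0.06],"rotation":[0,0,0],"jaw":0.5},{"dp":[-0.009,-0.006,0.06],"rotation":[0,0,0],"jaw":0.5},{"dp":[-0.009,-0.006,0.06],"rotation":[0,0,0],"jaw":0.5}]'
python3 - <<'E'
from h import *
s=r.read_state();e=s["ee_pos"]
c=camera("wrist");np.savez("w19.npz",**c)
print(e,held(c,e,e[2]+.0085,.07))
E
```

```text
time: 26.35
ee_pos: [0.435, -0.123, 0.0468]
eef_rot: [1.0, -0.0, 0.0, 0.0]
ft_force: [0.5, -0.3, -1.7]
width: 0.0683
grip_force: 25.0
[ 0.43501177 -0.12298452  0.04680783] (7294, 13, array([ 0.4354, -0.1223]), 'off', array([0.0004, 0.0007]), 'rms', np.float64(0.00016), 'z', np.float64(0.0553))
```

```bash
python3 -m pendant '[{"dp":[0.003,0.007,0.02],"rotation":[0,0,0],"jaw":0.5},{"dp":[0.003,0.007,0.04],"rotation":[0,0,0],"jaw":0.5},{"dp":[0.003,0.007,0.06],"rotation":[0,0,0],"jaw":0.5},{"dp":[0.003,0.007,0.06],"rotation":[0,0,0],"jaw":0.5},{"dp":[0.003,0.007,0.06],"rotation":[0,0,0],"jaw":0.5}]'
python3 -m pendant '[{"dp":[0,0,0],"rotation":[0,0,0],"jaw":0.85},{"dp":[0,0,0],"rotation":[0,0,0],"jaw":0.95},{"dp":[0,0,0],"rotation":[0,0,0],"jaw":1},{"dp":[0,0,-0.3],"rotation":[0,0,0],"jaw":1},{"dp":[0,0,-0.7],"rotation":[0,0,0],"jaw":1},{"dp":[0,0,-0.9],"rotation":[0,0,0],"jaw":1},{"dp":[0,0,-0.9],"rotation":[0,0,0],"jaw":1},{"dp":[0,0,-0.9],"rotation":[0,0,0],"jaw":1}]'
python3 - <<'E'
from h import *
c=camera("wrist");np.savez("w20.npz",**c);W=wpts(c)
print("lcap",circ(W,.4359,-.1235,.042,.051,.045),plane(c,.4359,-.1235,.0455,.03));print("ring",circ(W,.4373,-.1245,.0145,.022,.048))
print("scap",circ(W,.667,-.12,.042,.051,.035),"rapid",circ(W,.4336,.133,.042,.054,.06))
c=camera("scene");a=cv2.resize(c["image"][150:260,220:420,::-1],None,fx=3.5,fy=3.5,interpolation=2);cv2.imwrite("pics/end.png",a)
S=pts(c);print("scene lcap",circ(S,.4371,-.1266,.042,.051,.045),"scap",circ(S,.6665,-.12,.042,.051,.035),"rapid",circ(S,.4316,.13,.042,.054,.06)," done",circ(S,.66,.135,.042,.054,.045))
E
```

```text
time: 27.02
ee_pos: [0.4354, -0.124, 0.0378]
eef_rot: [1.0, -0.0, 0.0, 0.0]
ft_force: [-0.6, 0.4, -1.3]
width: 0.068
grip_force: 25.0
time: 28.02
ee_pos: [0.435, -0.124, 0.1721]
eef_rot: [1.0, -0.0, -0.0, -0.0]
ft_force: [-0.1, 0.6, 0.3]
width: 0.0868
grip_force: 0.0
lcap (3853, [0.4359, -0.1238], 'D', 0.0696, 'zmed', 0.0451) ('slope', array([-0.012,  0.005]), 'z', np.float64(0.0452), 1491)
ring (661, [0.4375, -0.1245], 'D', 0.078, 'zmed', 0.018)
scap None rapid (3628, [0.4319, 0.1341], 'D', 0.0978, 'zmed', 0.0462)
scene lcap (171, [0.4351, -0.1262], 'D', 0.0694, 'zmed', 0.0449) scap (123, [0.6664, -0.122], 'D', 0.052, 'zmed', 0.0449) rapid (272, [0.4317, 0.1327], 'D', 0.0988, 'zmed', 0.0459)  done (174, [0.6621, 0.1373], 'D', 0.0691, 'zmed', 0.0458)
```

View pics/end.png

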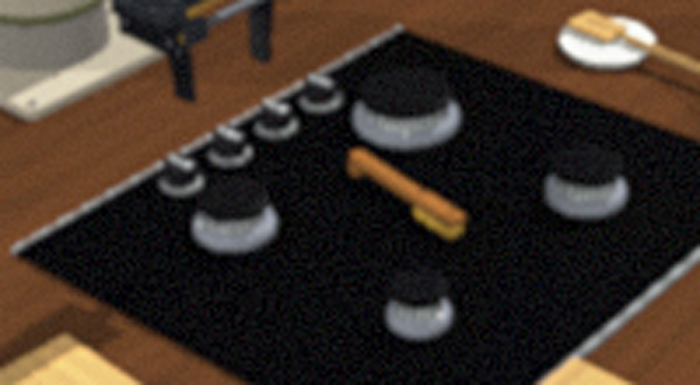

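All four burners stand complete and level: large at (235,215), small at (418,305), and the two finished ones at (405,110) and (587,180), unmoved. The gripper is clear, so I hand the job in.

```bash
python3 -c "
from bench import r
print(r.close_job())"
```

```text
the job is handed in; nothing more can be done
None
```

Both burners are back together and the job is handed in after about 28 s on the robot's clock: crowns down in their cups, caps level and within about 1 mm of their crowns' centres, and the two complete burners not touched; the hand-in gave no verdict.

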